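# Third hand at the vise: hold a housing shell against the fixed jaw

## Task

Lift the top aluminium shell off the nested pile and set it down level on the two parallels in the open machine vise, in the middle of the jaw, with one of its short ends square and flat against the soft liner of the fixed jaw (the jaw without the screw handle). Press it against that liner with a steady push of about 12 N, without ramming it, and once the push has been steady for two seconds finish while still holding and pressing: a colleague will then wind up the vise, so do not let go. Leave the rest of the pile, the moving jaw and the small things standing or lying around the pile and the vise where they are.

Things in the scene. Friction and masses are not known exactly. Their poses are not given: they have to be found in the camera images.
- shell_c: TOP shell of the pile: open aluminium tray 76 (x) x 58 (y) x 34 mm (z), walls 5 mm, about 0.16 kg (varies). Origin: centre of its underside, z up. Its lowest 3 mm is a smaller spigot (62 x 44 mm) lying loosely (2 mm play) in the rim of the shell below, 31 mm under it: lift it straight up until free. Grip it from above across the 58 mm width (closing along its y). Its two ends are alike
- shell_b: middle shell of the pile, same shape, origin centre of underside
- shell_a: bottom shell of the pile, same shape, standing on the bench, origin centre of underside
- vise: steel machine vise fixed to the bench, jaws 100 mm wide, tops 98 mm above the bench, bed 50 mm. Origin: on the bench below the middle of the uncompressed soft face of the fixed jaw; z up, x points from the open gap INTO the fixed jaw (the direction to press), y along the jaw. Screw and T-handle stick out at -x, up to 0.32 m from the origin, lower than 60 mm
- seat (a point): where the shell's origin comes when it sits on the parallels mid-jaw and its end just touches the uncompressed soft face: 38 mm before that face, 70 mm above the bench, axes as the vise's. The two parallels are steel strips along y on the bed (8 mm thick, 20 mm high, 100 mm long), centred 16 and 60 mm before the face
- jaw_pad: sponge-rubber face (8 mm thick, 100 mm wide, from 55 to 95 mm above the bench) of the liner on the fixed jaw. Origin: middle of its front surface. It moves straight back along the vise's x as it is compressed, about 1 mm for every 5 N in all (12 N is about 2.4 mm), and is solid after 6 mm
- moving_jaw: moving jaw of the vise with its own 8 mm soft face, screw and T-handle. Origin: on the bench surface below the middle of its soft face, which stands 112 to 126 mm from the fixed jaw's soft face; axes as the vise's. It is held by its screw
- jar: bystander: low round white jar with a steel lid, 58 mm across, 45 mm high; origin centre of its underside
- spanner: bystander: steel spanner lying flat, about 160 mm long; origin centre of its underside
- dropper_a: bystander: white dropper bottle, 36 mm across, 100 mm high; origin centre of its underside
- dropper_b: bystander: clear dropper bottle, 40 mm across, 85 mm high; origin centre of its underside
- brush: bystander: small hand brush with a wooden handle lying flat, about 130 mm long; origin centre of its underside

How it is judged:
On the way, in this order (a step that is already met when the one before it is completed fails the run):
1. the top shell is lifted clear of the pile in the gripper (z of shell_c in the frame of shell_b above 0.045 m and contact force between shell_c and shell_b below 0.1 N and contact force between the fingers and shell_c above 1 N), for 0.2 s.
2. the shell sits on the parallels, square, and is pressed on the fixed jaw's soft face with 6 to 18 N for two seconds (z of shell_c in the frame of vise between 0.0675 and 0.0725 m and y of shell_c in the frame of vise between -0.012 and 0.012 m and x of shell_c in the frame of vise above -0.0395 m and angle between the x axis of shell_c and the x axis of vise, either way round below 0.06 rad and angle between shell_c's own z axis and vertical below 0.05 rad and contact force between shell_c and jaw_pad between 6 and 18 N and contact force between the fingers and shell_c above 1 N and contact force between shell_c and moving_jaw below 0.1 N), for 2 s.
At the end, for the whole second after the job is handed in: the robot still holds the top shell on the parallels (height within 2.5 mm, level to 3 deg), within 12 mm of mid-jaw, its end square (3.4 deg) on the fixed jaw's soft face, pressed with 6 to 18 N, clear of the moving jaw and still; the other two shells stand within 20 mm of their places (all of step 2 and linear speed of shell_c below 0.01 m/s and angle between each of shell_a, shell_b's own z axis and vertical below 0.05 rad and distance of each of shell_a, shell_b from where it was at the start of the episode below 0.02 m); the arm keeps its last pose, push and grip.
It fails at once if the shell is rammed into the soft face (over 35 N) (contact force between shell_c and jaw_pad above 35 N).
It fails at once if the moving jaw is shoved (over 4 mm) (distance of moving_jaw from where it was at the start of the episode above 0.004 m).
It fails at once if the rest of the pile is dragged away or knocked over (over 25 mm) (distance of any of shell_a, shell_b from where it was at the start of the episode above 0.025 m).
It fails at once if a bystander is knocked over or pushed more than 30 mm ((distance of jar from where it was at the start of the episode above 0.03 m or angle between jar's own z axis and vertical above 0.5 rad) or (distance of spanner from where it was at the start of the episode above 0.03 m or angle between spanner's own z axis and vertical above 0.5 rad) or (distance of dropper_a from where it was at the start of the episode above 0.03 m or angle between dropper_a's own z axis and vertical above 0.5 rad) or (distance of dropper_b from where it was at the start of the episode above 0.03 m or angle between dropper_b's own z axis and vertical above 0.5 rad) or (distance of brush from where it was at the start of the episode above 0.03 m or angle between brush's own z axis and vertical above 0.5 rad)).
It also fails if it takes over 54 s, if anything falls off the work surface, if the arm or the gripper's body presses on something with over 40 N, if the wrist force passes 120 N, or if a joint passes its speed limit or range.

## Robot

A 6-joint arm with a two-finger parallel gripper is mounted at the origin on the work surface. World frame = base frame: x ahead of the robot, y to its left, z up, the work surface at z = 0. Lengths are in m, angles in rad, forces in N, time in s.
With the tool pointing down it reaches from about 0.35 to 0.775 m from the base axis. Payload 5.5 kg.
Tool frame: the origin (TCP) lies between the finger pads; the fingertips stand 22 mm ahead of it and the grasp point (between the pads) lies 3 mm ahead of it; z points along the fingers, y is the line along which they close (so a half turn about z gives the same grasp; the last joint's range is limited). The gripper opens to 85 mm and grips with 20 to 120 N. Pads are 22 mm wide; open, the fingers measure 114 mm over their backs; the gripper's body (76 mm by 85 mm) begins 54 mm behind the grasp point. The pads swing forward as they close: fully open they stand 13 mm farther back than shut.
Start: joints at [1.182, 0.313, 0.046, 1.304, 0, 1.431], TCP at [0.142, 0.557, 0.253] pointing down, gripper open.
Joint ranges: [-2.76, 2.76], [-0.86, 1.69], [-1.03, 1.26], [-2.2, 2.34], [-1.47, 1.5], [-3.14, 3.14]. Speed limits (rad/s): [2.57, 2.57, 3.14, 3.14, 3.14, 3.14].

## Interface

Orientations are given as a unit quaternion [w, x, y, z].
In Python, from workcell import env gives the robot as it stands.
- The arm moves only by the shell command python3 nudge.py 'ROWS' [OPENING] [FORCE]. ROWS is a JSON list of rows, 1 to 8 of them, each of 6 numbers: dx, dy, dz in shares of 0.6 m (1.0 is 0.6 m), then a rotation vector rx, ry, rz in fractions of the full range, 1 being 2 rad; each row is the pose to reach, as a shift and turn from the pose commanded when the command began, along the tool's axes at that moment; what a row does not reach only later rows make up. A row lasts 1/8 s, in which the tool goes at most 0.0625 m and 0.188 rad, less where a joint would pass 70% of its speed; a pose out of reach is approached as far as the arm can. OPENING is the finger opening in m, set as the command begins (- or left out keeps the last). The fingers move at their own pace and stop on an object; FORCE is the grip in N (left out, the last holds). Time passes only in rows, so rows that do not move let the fingers close. It prints the time, the measured TCP pose, the force, the opening and the grip force at its end. Shift and turn numbers lie between -1 and 1, and a call with a number outside is refused. Input that does not fit is refused with a message, and nothing moves.
- env.get_state(): the state, without advancing time (a new reading comes with each control period).
- env.read_camera(name): name is "scene" or "top"; returns a dict with "image" (420x560x3 uint8, red, green, blue), "K" (3x3 intrinsics, pixels), "D" ([k1, k2, p1, p2, k3] as OpenCV has them; the pictures are not rectified), "R" (3x3) and "t" (3): a world point X has camera coordinates R X + t. Camera axes: x right, y down, z forward; pixel columns grow to the right and rows downward; lengths in m; the calibration is good to about 2 mm. A picture is of the moment at which its call begins. There is no depth.
- env.hand_in(): hands the job in; it is judged then, once.
The state is a dict: "clock": time; "joint_pos": joint angles; "qvel": joint speeds; "tau": joint torques, N m; "tcp_pos": TCP position; "orientation": TCP orientation; "wrist_force": force on the tool from outside, world axes, zero at the start; "ft_torque": the same for the moment, N m; "finger_gap": finger opening in m; "grip_force": force on a finger pad.
Only numpy, scipy, OpenCV 4.12 (cv2) and the standard library are available. Lean on these libraries where they do the work, as an engineer would, in place of code of your own. Each camera call takes 0.05 s, during which the arm holds its last target. There are 200 camera calls.

## Working session

There is one attempt and no reset: what is moved stays moved. The work goes in short steps, Python scripts to look and compute and a shell command to move; the robot and the scene stay as the last step left them, time stands still between calls to the robot, and variables do not carry over. Pictures are saved under pics/ and viewed, at most 10 in all, crops included, and the job is handed in when it is done.

```bash
ls; mkdir -p pics
python3 - <<'E'
from workcell import env
import cv2,json
for n in("scene","top"):
    c=env.read_camera(n); cv2.imwrite(f"pics/{n}0.png",c["image"][:,:,::-1]); print(n,c["K"],c["D"],c["R"],c["t"])
print(env.get_state())
E
```

```text
nudge.py
pics
workcell.py
scene [[389.28926566   0.         286.3185645 ]
 [  0.         389.28926566 207.1463761 ]
 [  0.           0.           1.        ]] [-0.03456472  0.          0.          0.          0.        ] [[ 0.60106978  0.79887814  0.02255739]
 [ 0.51966749 -0.36923887 -0.77045983]
 [-0.60717445  0.47482247 -0.63708933]] [-0.26919038 -0.19820209  1.29512897]
top [[451.06929965   0.         274.72009624]
 [  0.         451.06929965 200.71950295]
 [  0.           0.           1.        ]] [-0.09342605  0.          0.          0.          0.        ] [[-1.69954375e-02 -9.99855537e-01 -2.44887192e-04]
 [-9.82849721e-01  1.67513534e-02 -1.83645907e-01]
 [ 1.83623479e-01 -2.88045521e-03 -9.82992432e-01]] [-0.01036474  0.51898908  1.06356624]
{'clock': 0.1, 'joint_pos': array([ 1.18241048e+00,  3.13981972e-01,  4.51095405e-02,  1.30362052e+00,
       -1.89154806e-05,  1.43120686e+00]), 'qvel': array([ 7.04257405e-04, -5.21279465e-04,  2.51941746e-03, -7.43376772e-05,
       -9.11154305e-04,  6.12165500e-04]), 'tau': array([ 2.64619521e-03, -4.81721485e+01,  2.99244761e+01,  1.26903193e-02,
       -1.18183511e-04,  4.06786029e-06]), 'tcp_pos': array([0.14143476, 0.55690111, 0.25247271]), 'orientation': array([-2.12222142e-04,  1.24077547e-01,  9.92272162e-01, -8.21393283e-04]), 'wrist_force': array([-0.50417983, -0.49966747, -0.54522034]), 'ft_torque': array([-0.02167166,  0.02769106,  0.00701154]), 'grip_force': 0.0, 'finger_gap': 0.08578749550661617}
```

View pics/scene0.png

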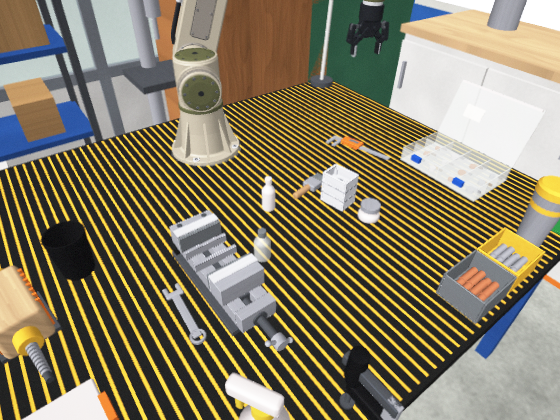

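View pics/top0.png

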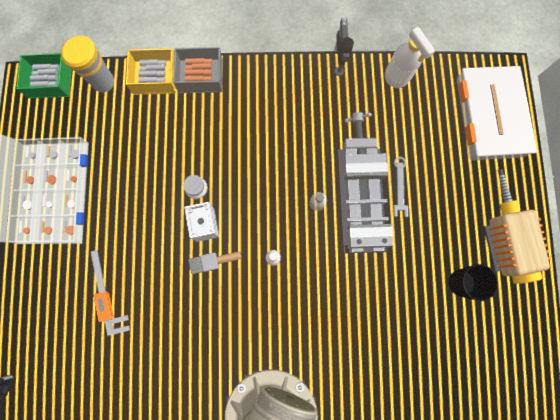

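The scene view shows the pile at about (340,187) and the vise running from the fixed jaw (195,228) to the handle (285,342). In the top view the pile is at (201,221), the fixed jaw at (370,240) on the robot side, and the screw at (359,120). I'll zoom in on both.

Run:
```python
import cv2,numpy as np
t=cv2.imread("pics/top0.png"); s=cv2.imread("pics/scene0.png")
r=lambda im,x,y,w,h,f:cv2.resize(im[y:y+h,x:x+w],None,fx=f,fy=f,interpolation=cv2.INTER_CUBIC)
o=np.zeros((600,800,3),np.uint8)
def put(a,x,y): o[y:y+a.shape[0],x:x+a.shape[1]]=a
put(r(t,335,135,70,120,5),0,0)     # 350x600
put(r(t,178,170,70,55*2-6,4),360,0)  # 280x416
put(r(s,310,150,75,70,2),645,0)
put(r(s,165,205,110,60,3),360,418)
cv2.imwrite("pics/crop1.png",o)
```

```text
(no output)
```

View pics/crop1.png

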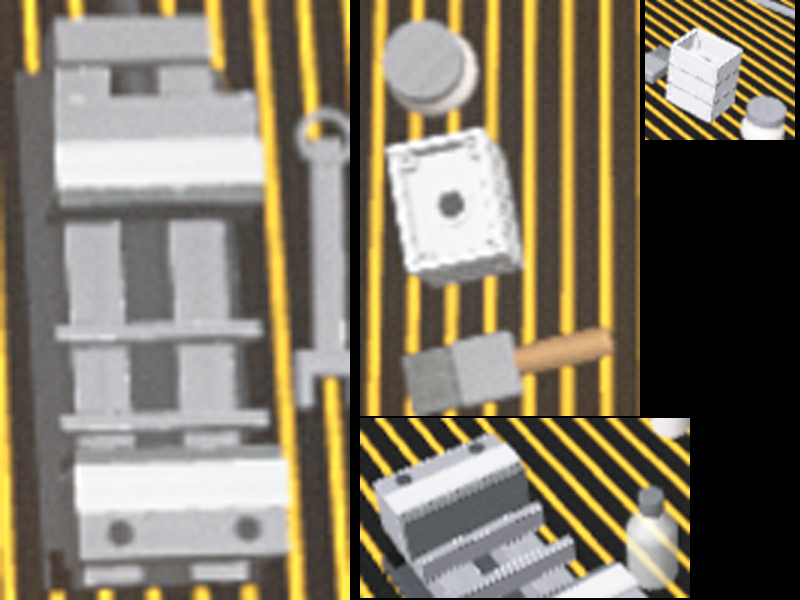

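The crops show the top rim of the pile with its long side near world x, turned about 8°. The parallels lie at crop rows 330 and 422, and the dark liner front is at crop row 447. Next I'll cast rays for these points and zoom further for accurate corners.

```bash
cat > h.py <<'E'
import numpy as np,cv2
from workcell import env
def ray(c,uv,z):
    uv=np.array(uv,float).reshape(-1,1,2); n=cv2.undistortPoints(uv,c["K"],np.array(c["D"]))[:,0]
    C=-c["R"].T@c["t"]; d=np.c_[n,np.ones(len(n))]@c["R"]
    return C+d*((z-C[2])/d[:,2])[:,None]
def proj(c,X): return cv2.projectPoints(np.array(X,float).reshape(-1,1,3),cv2.Rodrigues(c["R"])[0],c["t"],c["K"],np.array(c["D"]))[0][:,0]
E
python3 - <<'E'
from h import *
np.set_printoptions(precision=4,suppress=True)
c=env.read_camera("top"); s=env.read_camera("scene")
f=lambda p,o,k:(np.array(p)+.5)/k-.5+np.array(o)
P=f([(57,333),(263,328),(63,423),(268,419)],(335,135),5)
X=ray(c,P,.07); print("par",X)
L=f([(75,447),(288,446)],(335,135),5); Y=ray(c,L,.095); print("liner",Y)
S=f([(28,147),(125,130),(47,272),(144,255)],(178,170),4); Z=ray(c,S,.096); print("rim",Z)
print(proj(s,X),proj(s,Z))
r=lambda im,x,y,w,h,f:cv2.resize(im[y:y+h,x:x+w,::-1],None,fx=f,fy=f,interpolation=cv2.INTER_CUBIC)
o=np.zeros((600,800,3),np.uint8)
def put(a,x,y): o[y:y+a.shape[0],x:x+a.shape[1]]=a
put(r(c["image"],182,198,42,43,7),0,0)      #294x301
put(r(s["image"],318,160,42,42,7),0,305)  #294x294
put(r(s["image"],165,205,100,85,5),298,0)    #500x425
put(r(c["image"],344,195,55,34,5),298,428)  #275x170
cv2.imwrite("pics/crop2.png",o)
E
```

```text
par [[ 0.5105 -0.1916  0.07  ]
 [ 0.5113 -0.2924  0.07  ]
 [ 0.4665 -0.1925  0.07  ]
 [ 0.4666 -0.2921  0.07  ]]
liner [[ 0.4515 -0.1935  0.095 ]
 [ 0.4501 -0.2943  0.095 ]]
rim [[0.4998 0.1938 0.096 ]
 [0.5091 0.1364 0.096 ]
 [0.4257 0.1813 0.096 ]
 [0.4348 0.1246 0.096 ]]
[[234.22   245.5561]
 [192.383  266.0184]
 [223.727  234.392 ]
 [183.0345 253.1415]] [[357.8684 175.2248]
 [344.441  184.3614]
 [335.2868 163.9625]
 [321.805  172.2847]]
```

View pics/crop2.png

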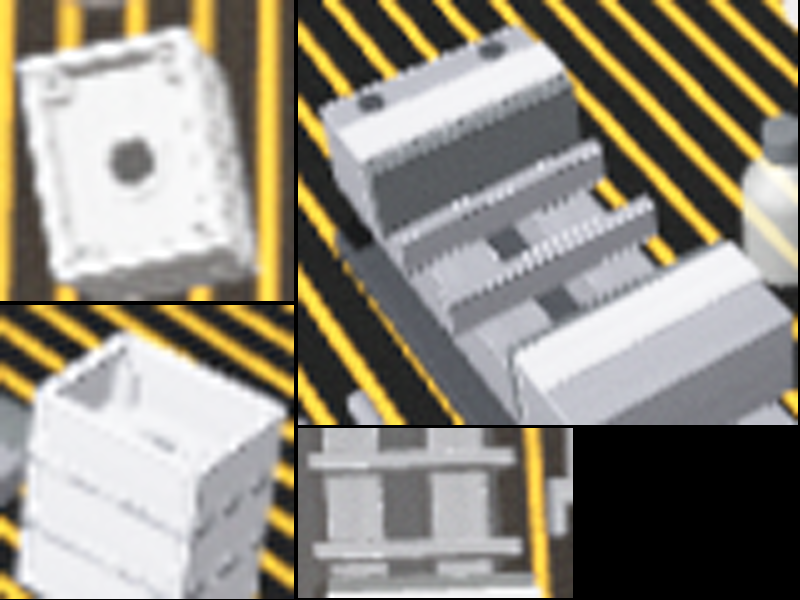

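The manual's scale: shifts go in shares of 0.6 m and turns go in shares of 2 rad. Converting my numbers, -0.4 m is -0.6667, -0.35 m is -0.5833, -0.36 rad is -0.18.

```bash
python3 nudge.py '[[-0.0833, -0.0617, 0, 0, 0, -0.025], [-0.1667, -0.1233, 0, 0, 0, -0.05], [-0.25, -0.185, 0, 0, 0, -0.075], [-0.3333, -0.2467, 0, 0, 0, -0.1], [-0.4167, -0.3083, 0, 0, 0, -0.125], [-0.5, -0.37, 0, 0, 0, -0.15], [-0.5833, -0.4317, 0, 0, 0, -0.18], [-0.6667, -0.4933, 0, 0, 0, -0.2045]]' 0.085 40; python3 nudge.py '[[-0.021, -0.015, 0, 0, 0, 0], [-0.021, -0.015, 0, 0, 0, 0], [-0.021, -0.015, 0, 0, 0, 0]]'
python3 - <<'E'
from h import *
s=env.get_state();q=s["orientation"];from scipy.spatial.transform import Rotation as R
np.set_printoptions(precision=4,suppress=True)
M=R.from_quat(q[[1,2,3,0]]).as_matrix();p=s["tcp_pos"];print(p,M,s["joint_pos"])
print(M.T@(np.array([.467,.160,.089])-p), M.T@np.array([-.160,.987,0]))
E
```

```text
clock: 1.2
tcp_pos: [0.4574, 0.1702, 0.2534]
orientation: [0.0, -0.081, 0.997, 0.0]
wrist_force: [1.0, 0.9, -0.3]
finger_gap: 0.0851
grip_force: 0.0
clock: 1.58
tcp_pos: [0.4692, 0.1662, 0.2531]
orientation: [-0.001, -0.081, 0.997, 0.0]
wrist_force: [-0.6, 0.2, -0.6]
finger_gap: 0.0848
grip_force: 0.0
[0.4692 0.1662 0.2531] [[-0.987  -0.161  -0.0011]
 [-0.161   0.987   0.0003]
 [ 0.001   0.0005 -1.    ]] [ 0.1787  0.1645 -0.1477  1.2596  0.0005  0.017 ]
[ 0.003  -0.0058  0.1641] [-0.001   0.9999  0.0005]
```

Converted, 0.105 m is 0.175, 0.003 m is 0.005.

```bash
python3 nudge.py '[[0.005, -0.01, 0.0333, 0, 0, 0], [0.005, -0.01, 0.075, 0, 0, 0], [0.005, -0.01, 0.1167, 0, 0, 0], [0.005, -0.01, 0.15, 0, 0, 0], [0.005, -0.01, 0.1667, 0, 0, 0], [0.005, -0.01, 0.175, 0, 0, 0]]'
python3 - <<'E'
from h import *
for n in("scene","top"):
    c=env.read_camera(n); x,y,w,h=(300,110,90,110) if n=="scene" else (165,165,85,85)
    if n=="scene": a=cv2.resize(c["image"][y:y+h,x:x+w,::-1],(400,489),interpolation=2)
    else: b=cv2.resize(c["image"][y:y+h,x:x+w,::-1],(400,400),interpolation=2)
cv2.imwrite("pics/g.png",np.hstack([a,np.vstack([b,np.zeros((89,400,3),np.uint8)])]))
E
```

```text
clock: 2.33
tcp_pos: [0.4676, 0.1596, 0.1482]
orientation: [-0.0, -0.081, 0.997, 0.0]
wrist_force: [0.8, -0.3, -0.4]
finger_gap: 0.085
grip_force: 0.0
```

View pics/g.png

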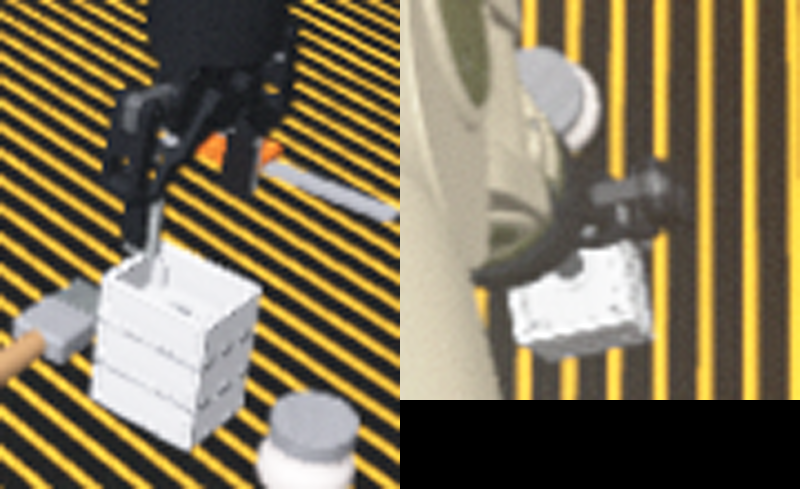

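The open fingers straddle the top shell with the near finger at crop (650,205), beyond its right wall. I'll descend and then close.

Converted, 0.059 m is 0.0983, 0.056 m is 0.0933.

```bash
python3 nudge.py '[[0, 0, 0.02, 0, 0, 0], [0, 0, 0.04, 0, 0, 0], [0, 0, 0.06, 0, 0, 0], [0, 0, 0.0783, 0, 0, 0], [0, 0, 0.0933, 0, 0, 0], [0, 0, 0.0983, 0, 0, 0], [0, 0, 0.0983, 0, 0, 0]]'; python3 nudge.py '[[0, 0, 0, 0, 0, 0], [0, 0, 0, 0, 0, 0], [0, 0, 0, 0, 0, 0], [0, 0, 0, 0, 0, 0], [0, 0, 0, 0, 0, 0], [0, 0, 0, 0, 0, 0], [0, 0, 0, 0, 0, 0], [0, 0, 0, 0, 0, 0]]' 0.04 50
```

```text
clock: 3.3
tcp_pos: [0.4683, 0.1587, 0.0892]
orientation: [-0.0, -0.08, 0.997, 0.0]
wrist_force: [0.7, -0.4, 0.2]
finger_gap: 0.0847
grip_force: 0.0
clock: 4.3
tcp_pos: [0.469, 0.1588, 0.0902]
orientation: [0.001, -0.08, 0.997, 0.0]
wrist_force: [-0.5, 0.3, 4.8]
finger_gap: 0.0575
grip_force: 53.9
```

Converted, -0.1 m is -0.1667, -0.085 m is -0.1417.

```bash
python3 nudge.py '[[0, 0, -0.0083, 0, 0, 0], [0, 0, -0.02, 0, 0, 0], [0, 0, -0.0333, 0, 0, 0], [0, 0, -0.05, 0, 0, 0], [0, 0, -0.075, 0, 0, 0], [0, 0, -0.1083, 0, 0, 0], [0, 0, -0.1417, 0, 0, 0], [0, 0, -0.1667, 0, 0, 0]]'; python3 nudge.py '[[0, 0, 0, 0, 0, 0], [0, 0, 0, 0, 0, 0], [0, 0, 0, 0, 0, 0]]'
python3 - <<'E'
from h import *
for n in("scene","top"):
    c=env.read_camera(n); x,y,w,h=(300,90,90,120) if n=="scene" else (165,165,85,85)
    if n=="scene": a=cv2.resize(c["image"][y:y+h,x:x+w,::-1],(400,533),interpolation=2)
    else: b=cv2.resize(c["image"][y:y+h,x:x+w,::-1],(400,400),interpolation=2)
cv2.imwrite("pics/l.png",np.hstack([a,np.vstack([b,np.zeros((133,400,3),np.uint8)])]))
E
```

```text
clock: 5.3
tcp_pos: [0.4687, 0.1587, 0.191]
orientation: [0.001, -0.08, 0.997, 0.0]
wrist_force: [0.9, -0.7, -2.3]
finger_gap: 0.0573
grip_force: 53.5
clock: 5.68
tcp_pos: [0.4677, 0.1586, 0.1884]
orientation: [-0.001, -0.08, 0.997, -0.0]
wrist_force: [0.9, -0.4, -1.6]
finger_gap: 0.0571
grip_force: 53.5
```

View pics/l.png

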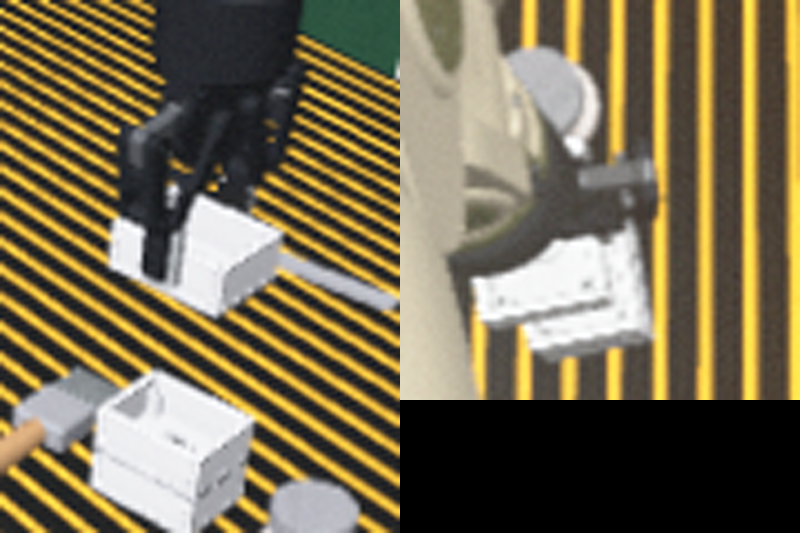

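The shell hangs level in the grip, and the lower two shells stay in place at scene crop (170,450). Next is the carry to above the vise.

Converted, -0.4 m is -0.6667, -0.37 m is -0.6167, 0.161 rad is 0.0805.

```bash
python3 nudge.py '[[0.005, -0.05, 0, 0, 0, 0.01], [0.0117, -0.1333, 0, 0, 0, 0.02], [0.02, -0.2333, 0, 0, 0, 0.03], [0.0267, -0.3333, 0, 0, 0, 0.04], [0.035, -0.4333, 0, 0, 0, 0.05], [0.0433, -0.5333, 0, 0, 0, 0.065], [0.05, -0.6167, 0, 0, 0, 0.075], [0.0533, -0.6667, 0, 0, 0, 0.0805]]'; python3 nudge.py '[[0, 0, 0, 0, 0, 0], [0, 0, 0, 0, 0, 0], [0, 0, 0, 0, 0, 0], [0, 0, 0, 0, 0, 0]]'
python3 - <<'E'
from h import *
s=env.get_state();print(s["joint_pos"].round(3))
for n in("scene","top"):
    c=env.read_camera(n); x,y,w,h=(165,160,100,120) if n=="scene" else (330,140,80,110)
    if n=="scene": a=cv2.resize(c["image"][y:y+h,x:x+w,::-1],(400,480),interpolation=2)
    else: b=cv2.resize(c["image"][y:y+h,x:x+w,::-1],(349,480),interpolation=2)
cv2.imwrite("pics/v.png",np.hstack([a,b]))
E
```

```text
clock: 6.78
tcp_pos: [0.5003, -0.244, 0.1886]
orientation: [-0.0, 0.002, 1.0, 0.0]
wrist_force: [0.5, 0.7, -2.2]
finger_gap: 0.0574
grip_force: 53.8
clock: 7.28
tcp_pos: [0.5006, -0.2403, 0.1894]
orientation: [0.0, -0.0, 1.0, 0.0]
wrist_force: [0.4, 0.2, -1.4]
finger_gap: 0.057
grip_force: 53.8
[-0.592  0.302 -0.128  1.141  0.    -0.593]
```

View pics/v.png

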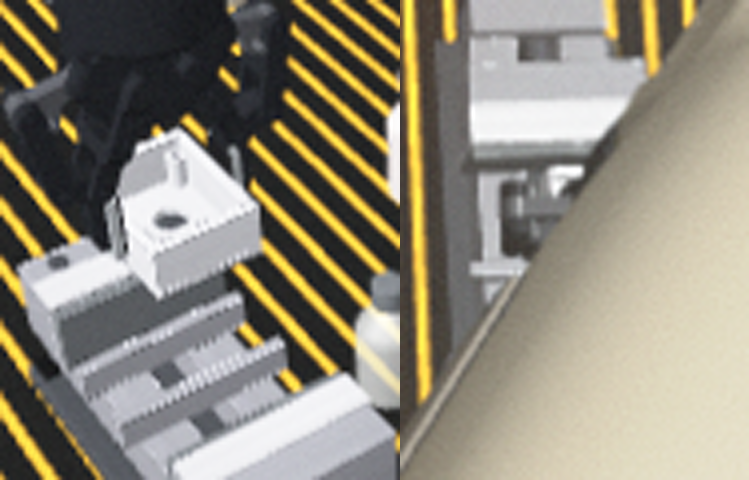

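The shell sits centred over the parallels. Its end edge (160,298)–(260,238) runs parallel to them within about 1° and is clear of both jaws. I'll descend.

Converted, 0.085 m is 0.1417, 0.084 m is 0.14.

```bash
python3 nudge.py '[[0, 0, 0.025, 0, 0, 0], [0, 0, 0.05, 0, 0, 0], [0, 0, 0.075, 0, 0, 0], [0, 0, 0.1, 0, 0, 0], [0, 0, 0.12, 0, 0, 0], [0, 0, 0.1333, 0, 0, 0], [0, 0, 0.14, 0, 0, 0], [0, 0, 0.1417, 0, 0, 0]]'; python3 nudge.py '[[0, 0, 0, 0, 0, 0], [0, 0, 0, 0, 0, 0]]'; python3 nudge.py '[[0, 0, 0.0017, 0, 0, 0], [0, 0, 0.0033, 0, 0, 0], [0, 0, 0.005, 0, 0, 0], [0, 0, 0.0067, 0, 0, 0], [0, 0, 0.0067, 0, 0, 0], [0, 0, 0.0067, 0, 0, 0]]'
```

```text
clock: 8.38
tcp_pos: [0.5006, -0.2414, 0.1043]
orientation: [0.0, 0.0, 1.0, -0.0]
wrist_force: [-0.0, -0.6, -2.4]
finger_gap: 0.0572
grip_force: 53.9
clock: 8.62
tcp_pos: [0.5008, -0.2415, 0.1047]
orientation: [0.0, 0.0, 1.0, -0.0]
wrist_force: [-0.8, -0.3, -1.4]
finger_gap: 0.0572
grip_force: 53.9
clock: 9.38
tcp_pos: [0.5005, -0.2413, 0.1003]
orientation: [0.0, 0.0, 1.0, 0.0]
wrist_force: [1.3, -0.9, -1.8]
finger_gap: 0.0572
grip_force: 53.9
```

Converted, 0.002 m is 0.0033, 0.0015 m is 0.0025.

```bash
python3 nudge.py '[[0, 0, 0.0008, 0, 0, 0], [0, 0, 0.0017, 0, 0, 0], [0, 0, 0.0025, 0, 0, 0], [0, 0, 0.0033, 0, 0, 0], [0, 0, 0.0033, 0, 0, 0], [0, 0, 0.0033, 0, 0, 0]]';python3 nudge.py '[[0, 0, 0.0008, 0, 0, 0], [0, 0, 0.0017, 0, 0, 0], [0, 0, 0.0017, 0, 0, 0], [0, 0, 0.0017, 0, 0, 0]]'
```

```text
clock: 10.12
tcp_pos: [0.5005, -0.2413, 0.0983]
orientation: [0.0, 0.0, 1.0, 0.0]
wrist_force: [0.5, -0.3, -1.4]
finger_gap: 0.0574
grip_force: 54.0
clock: 10.62
tcp_pos: [0.5005, -0.2413, 0.0981]
orientation: [0.0, 0.0, 1.0, -0.0]
wrist_force: [-2.8, 1.4, 4.9]
finger_gap: 0.0571
grip_force: 54.8
```

Converted, 0.008 m is 0.0133, 0.0075 m is 0.0125.

```bash
python3 nudge.py '[[0.0017, 0, 0, 0, 0, 0], [0.0033, 0, 0, 0, 0, 0], [0.0058, 0, 0, 0, 0, 0], [0.0083, 0, 0, 0, 0, 0], [0.0108, 0, 0, 0, 0, 0], [0.0125, 0, 0, 0, 0, 0], [0.0133, 0, 0, 0, 0, 0], [0.0133, 0, 0, 0, 0, 0]]'; python3 nudge.py '[[0, 0, 0, 0, 0, 0], [0, 0, 0, 0, 0, 0], [0, 0, 0, 0, 0, 0]]'
```

```text
clock: 11.62
tcp_pos: [0.4937, -0.2422, 0.0981]
orientation: [0.001, 0.0, 1.0, -0.001]
wrist_force: [3.8, 1.2, 5.5]
finger_gap: 0.0573
grip_force: 54.7
clock: 12.0
tcp_pos: [0.4937, -0.2423, 0.0981]
orientation: [0.001, 0.0, 1.0, -0.001]
wrist_force: [3.3, -0.6, 5.1]
finger_gap: 0.0573
grip_force: 54.6
```

Converted, 0.002 m is 0.0033, 0.0015 m is 0.0025.

```bash
python3 nudge.py '[[0.0008, 0, 0, 0, 0, 0], [0.0017, 0, 0, 0, 0, 0], [0.0025, 0, 0, 0, 0, 0], [0.0033, 0, 0, 0, 0, 0], [0.0033, 0, 0, 0, 0, 0], [0.0033, 0, 0, 0, 0, 0]]'
```

```text
clock: 12.75
tcp_pos: [0.4917, -0.2423, 0.0981]
orientation: [0.001, 0.0, 1.0, -0.001]
wrist_force: [3.8, 0.0, 5.8]
finger_gap: 0.0574
grip_force: 54.7
```

Converted, 0.001 m is 0.0017, 0.0005 m is 0.0008.

```bash
for i in 1; do python3 nudge.py '[[0.0008, 0, 0, 0, 0, 0], [0.0017, 0, 0, 0, 0, 0], [0.0017, 0, 0, 0, 0, 0], [0.0017, 0, 0, 0, 0, 0]]'; done; python3 nudge.py '[[0.0008, 0, 0, 0, 0, 0], [0.0017, 0, 0, 0, 0, 0], [0.0017, 0, 0, 0, 0, 0], [0.0017, 0, 0, 0, 0, 0]]'; python3 nudge.py '[[0.0008, 0, 0, 0, 0, 0], [0.0017, 0, 0, 0, 0, 0], [0.0017, 0, 0, 0, 0, 0], [0.0017, 0, 0, 0, 0, 0]]'
```

```text
clock: 13.25
tcp_pos: [0.4907, -0.2423, 0.0981]
orientation: [0.001, 0.0, 1.0, -0.001]
wrist_force: [3.4, -0.1, 5.0]
finger_gap: 0.0568
grip_force: 54.7
clock: 13.75
tcp_pos: [0.4897, -0.2423, 0.0981]
orientation: [0.001, 0.0, 1.0, -0.001]
wrist_force: [4.7, -0.5, 4.9]
finger_gap: 0.0572
grip_force: 54.7
clock: 14.25
tcp_pos: [0.4889, -0.2423, 0.0981]
orientation: [0.002, 0.0, 1.0, -0.001]
wrist_force: [4.6, 0.4, 5.7]
finger_gap: 0.0568
grip_force: 54.6
```

Converted, 0.001 m is 0.0017, 0.0005 m is 0.0008.

```bash
python3 nudge.py '[[0.0008, 0, 0, 0, 0, 0], [0.0017, 0, 0, 0, 0, 0], [0.0017, 0, 0, 0, 0, 0], [0.0017, 0, 0, 0, 0, 0]]'; python3 nudge.py '[[0.0008, 0, 0, 0, 0, 0], [0.0017, 0, 0, 0, 0, 0], [0.0017, 0, 0, 0, 0, 0], [0.0017, 0, 0, 0, 0, 0]]'
python3 - <<'E'
from h import *
c=env.read_camera("scene"); x,y,w,h=165,180,100,100
cv2.imwrite("pics/p.png",cv2.resize(c["image"][y:y+h,x:x+w,::-1],(600,600),interpolation=2))
E
```

```text
clock: 14.75
tcp_pos: [0.4884, -0.2423, 0.0982]
orientation: [0.002, 0.0, 1.0, -0.001]
wrist_force: [6.2, -0.9, 5.0]
finger_gap: 0.0575
grip_force: 54.5
clock: 15.25
tcp_pos: [0.4878, -0.2424, 0.0982]
orientation: [0.002, 0.0, 1.0, -0.001]
wrist_force: [8.2, 1.0, 4.7]
finger_gap: 0.0572
grip_force: 54.3
```

View pics/p.png

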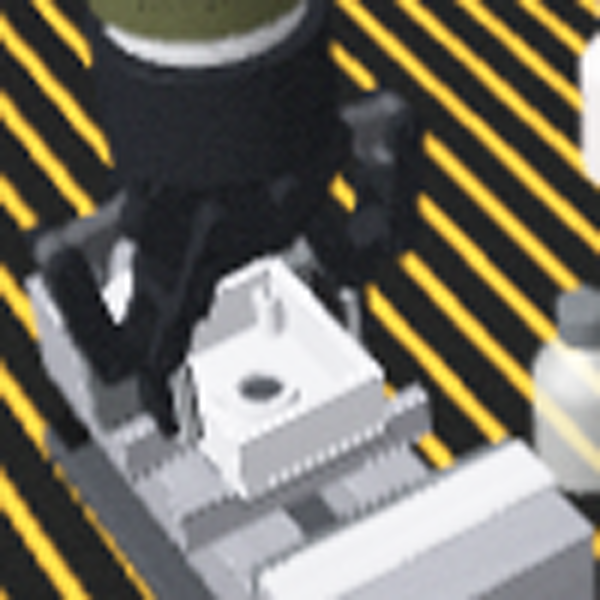

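The shell sits on both parallels, centred (margins about 55 and 46 px), square and with no visible tilt. It is well clear of the moving jaw, so I'll build up the push.

Converted, 0.0025 m is 0.0042, 0.002 m is 0.0033.

```bash
python3 nudge.py '[[0.0008, 0, 0, 0, 0, 0], [0.0017, 0, 0, 0, 0, 0], [0.0025, 0, 0, 0, 0, 0], [0.0033, 0, 0, 0, 0, 0], [0.0042, 0, 0, 0, 0, 0], [0.0042, 0, 0, 0, 0, 0], [0.0042, 0, 0, 0, 0, 0]]'; python3 nudge.py '[[0.0008, 0, 0, 0, 0, 0], [0.0017, 0, 0, 0, 0, 0], [0.0025, 0, 0, 0, 0, 0], [0.0025, 0, 0, 0, 0, 0], [0.0025, 0, 0, 0, 0, 0]]'
```

```text
clock: 16.18
tcp_pos: [0.4866, -0.2424, 0.0983]
orientation: [0.004, 0.0, 1.0, -0.001]
wrist_force: [11.1, 0.7, 1.6]
finger_gap: 0.0567
grip_force: 53.8
clock: 16.8
tcp_pos: [0.4861, -0.2424, 0.0984]
orientation: [0.005, 0.0, 1.0, -0.001]
wrist_force: [15.1, 1.1, -0.1]
finger_gap: 0.057
grip_force: 53.6
```

The push is building, but the tool has pitched about 0.01 rad and the downward load has faded. I'll take out the pitch and press down lightly.

Converted, 0.0008 m is 0.0013, 0.0005 m is 0.0008, 0.01 rad is 0.005.

```bash
python3 nudge.py '[[0, 0, 0.0005, 0, 0.002, 0], [0, 0, 0.0008, 0, 0.004, 0], [0, 0, 0.0013, 0, 0.005, 0], [0, 0, 0.0013, 0, 0.005, 0], [0, 0, 0.0013, 0, 0.005, 0]]'; python3 nudge.py '[[0, 0, 0, 0, 0, 0], [0, 0, 0, 0, 0, 0], [0, 0, 0, 0, 0, 0], [0, 0, 0, 0, 0, 0]]'
```

```text
clock: 17.42
tcp_pos: [0.4862, -0.2424, 0.0981]
orientation: [0.0, 0.0, 1.0, -0.001]
wrist_force: [12.9, 1.5, 3.1]
finger_gap: 0.0573
grip_force: 54.1
clock: 17.92
tcp_pos: [0.4862, -0.2424, 0.0981]
orientation: [0.0, 0.0, 1.0, -0.001]
wrist_force: [13.3, 1.3, 3.0]
finger_gap: 0.0573
grip_force: 54.1
```

```bash
for i in a b c; do :; done; python3 nudge.py '[[0, 0, 0, 0, 0, 0], [0, 0, 0, 0, 0, 0], [0, 0, 0, 0, 0, 0], [0, 0, 0, 0, 0, 0], [0, 0, 0, 0, 0, 0], [0, 0, 0, 0, 0, 0], [0, 0, 0, 0, 0, 0], [0, 0, 0, 0, 0, 0]]'; python3 nudge.py '[[0, 0, 0, 0, 0, 0], [0, 0, 0, 0, 0, 0], [0, 0, 0, 0, 0, 0], [0, 0, 0, 0, 0, 0], [0, 0, 0, 0, 0, 0], [0, 0, 0, 0, 0, 0], [0, 0, 0, 0, 0, 0], [0, 0, 0, 0, 0, 0]]'; python3 nudge.py '[[0, 0, 0, 0, 0, 0], [0, 0, 0, 0, 0, 0], [0, 0, 0, 0, 0, 0], [0, 0, 0, 0, 0, 0], [0, 0, 0, 0, 0, 0], [0, 0, 0, 0, 0, 0], [0, 0, 0, 0, 0, 0], [0, 0, 0, 0, 0, 0]]'
python3 - <<'E'
from h import *
c=env.read_camera("scene"); x,y,w,h=165,180,100,100
cv2.imwrite("pics/f.png",cv2.resize(c["image"][y:y+h,x:x+w,::-1],(600,600),interpolation=2))
E
```

```text
clock: 18.92
tcp_pos: [0.4862, -0.2424, 0.0981]
orientation: [0.0, 0.0, 1.0, -0.001]
wrist_force: [13.5, 1.8, 4.2]
finger_gap: 0.0571
grip_force: 54.1
clock: 19.92
tcp_pos: [0.4862, -0.2424, 0.0981]
orientation: [0.0, 0.0, 1.0, -0.001]
wrist_force: [13.4, 2.3, 3.5]
finger_gap: 0.0571
grip_force: 54.1
clock: 20.92
tcp_pos: [0.4862, -0.2424, 0.0981]
orientation: [0.0, 0.0, 1.0, -0.001]
wrist_force: [13.8, 2.5, 4.1]
finger_gap: 0.0571
grip_force: 54.1
```

View pics/f.png

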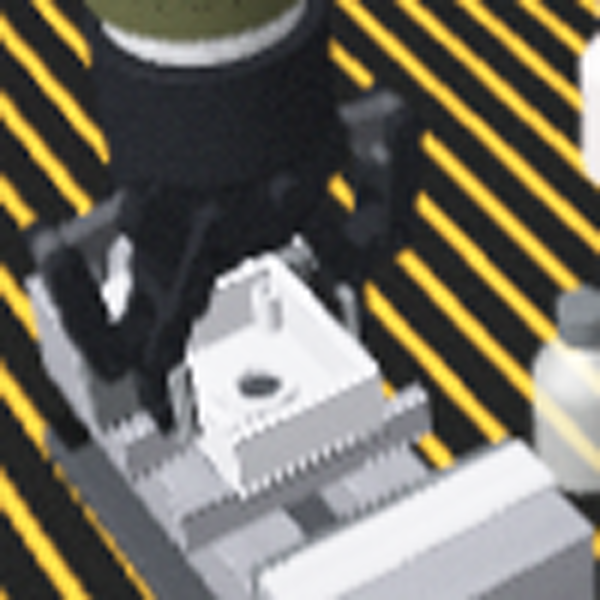

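The shell sits level on the parallels, its end edge (240,490)–(378,400) square with them, and it has been pressed steadily for 3 s. Handing in.

```bash
python3 -c "
from workcell import env
print(env.hand_in())"
```

```text
the job is handed in; nothing more can be done
None
```

The top shell sits level and square on the parallels, still gripped and pressed on the fixed jaw's liner with an estimated 12 N (wrist reading 13–14 N, steady for 3 s); I handed the job in at about 21 s, and no verdict came back.

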